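# Lay out the chuck jaws in two rows

### The job

Finish laying out the chuck jaws on the low shelf: the first stepped jaw and the first plain jaw already stand there, so add the two loose stepped jaws to the stepped one and the two loose plain jaws to the plain one, making two straight rows of three. In each row the jaws stand upright and square, close side by side (touching, or with a gap no wider than a pencil), front faces in line, the stepped ones all facing the same way as the first. Do not shift the two jaws already there, and leave everything else on the bench where it is.

Things in the scene. Friction and masses are not known exactly. Their poses are not given: they have to be found in the camera images.
- step0_mid (a point): steel stepped jaw, 45 mm long (x), 30 wide (y), 54 high, 0.33 kg; x -22.5 to -11 mm is 16 high, -11 to +0.5 is 32 high, +0.5 to +22.5 (the 22 mm thick tower) 54 high: the steps face -x. Already on the shelf, square to it (its yaw is the shelf's). This point: mid footprint, 27 mm above the underside; axes the jaw's.
- step0_tower (a point): The same jaw as step0_mid: a point in its tower, midway in thickness and width, 11.5 mm to +x of step0_mid, 43 mm above the underside and 11 mm below the top.
- step1_mid (a point): steel stepped jaw, 45 mm long (x), 30 wide (y), 54 high, 0.33 kg; x -22.5 to -11 mm is 16 high, -11 to +0.5 is 32 high, +0.5 to +22.5 (the 22 mm thick tower) 54 high: the steps face -x. Loose, upright on the bench, any yaw. This point: mid footprint, 27 mm above the underside; axes the jaw's.
- step1_tower (a point): The same jaw as step1_mid: a point in its tower, midway in thickness and width, 11.5 mm to +x of step1_mid, 43 mm above the underside and 11 mm below the top.
- step2_mid (a point): steel stepped jaw, 45 mm long (x), 30 wide (y), 54 high, 0.33 kg; x -22.5 to -11 mm is 16 high, -11 to +0.5 is 32 high, +0.5 to +22.5 (the 22 mm thick tower) 54 high: the steps face -x. Loose, upright on the bench, any yaw. This point: mid footprint, 27 mm above the underside; axes the jaw's.
- step2_tower (a point): The same jaw as step2_mid: a point in its tower, midway in thickness and width, 11.5 mm to +x of step2_mid, 43 mm above the underside and 11 mm below the top.
- plain0_mid (a point): plain rectangular steel jaw, 45 mm long (its x) by 30 wide (y) by 34 high (z up), the same either way round, 0.36 kg. Already on the shelf, square to it (its yaw is the shelf's). This point: its centre, 17 mm above the underside; axes the jaw's.
- plain1_mid (a point): plain rectangular steel jaw, 45 mm long (its x) by 30 wide (y) by 34 high (z up), the same either way round, 0.36 kg. Loose, upright on the bench, any yaw. This point: its centre, 17 mm above the underside; axes the jaw's.
- plain2_mid (a point): plain rectangular steel jaw, 45 mm long (its x) by 30 wide (y) by 34 high (z up), the same either way round, 0.36 kg. Loose, upright on the bench, any yaw. This point: its centre, 17 mm above the underside; axes the jaw's.
- shelf_top (a point): Low fixed grey shelf on the left or right of the bench. This point: centre of its board's top, 60 mm above the bench; x to the shelf's back, y along the rows. Board 190 mm (x) by 176 (y). Cheek plates 24 mm high stand along both ends (inner faces at y = -88 and +88 mm), a lip 18 mm high along the back (x = +92 mm); the front is open.
- front_row (a point): Point on the board, 42 mm towards the front from shelf_top, axes as there: the middle of the front row's line, along y. Either kind may have the front row: its first jaw, standing on this line, shows which. The first jaw stands anywhere up to 48 mm from the middle; the others go left, right or both sides of it, where there is room.
- back_row (a point): The same for the back row: point on the board 42 mm towards the back from shelf_top, the middle of the back row's line along y. The other kind's first jaw stands on it.
- chuck: Steel lathe chuck lying face up, fixed, 164 mm diameter, 74 mm high, on the side of the bench opposite the shelf; origin at the centre of its underside. Leave alone. Other equipment, fixed and up to 250 mm high, stands only beyond x = 0.74 m and more than 0.48 m to either side.
- collet_chuck: Bystander: dark steel collet chuck standing on end, 50 mm diameter, 52 mm high; origin at the centre of its underside. Leave alone.
- stub: Bystander: aluminium bar stub standing on end, 42 mm diameter, 46 mm high; origin at the centre of its underside. Leave alone.
- tin: Bystander: closed aluminium tin, 54 mm diameter, 48 mm high; origin at the centre of its underside. Leave alone.
- nut: Bystander: steel ring nut lying flat, 52 mm diameter, 22 mm high, 30 mm bore; origin at the centre of its underside. Leave alone.
There are look-alikes about, which are no part of the job. Leave any pink look-alike of the part that bears step2_mid alone.

How it is judged:
By the outcome, as a careful person would: the job done as asked, in the order asked, and still so for the second after the job is handed in, with the robot touching nothing.
It also fails if it takes over 72 s, if anything falls off the work surface, if the arm or the gripper's body presses on something with over 40 N, if the wrist force passes 120 N, or if a joint passes its speed limit or range.

### The arm

A 7-joint arm with a two-finger parallel gripper is mounted at the origin on the work surface. World frame = base frame: x ahead of the robot, y to its left, z up, the work surface at z = 0. Lengths are in mm, angles in rad, forces in N, time in s.
With the tool pointing down it reaches from about 400 to 875 mm from the base axis. Payload 4.4 kg.
Tool frame: the origin (TCP) lies between the finger pads; the fingertips stand ctrl.tip_reach ahead of it and the grasp point (between the pads) lies 8 mm behind it (ctrl.tip_reach is the distance from the TCP to the fingertips, in mm); z points along the fingers, y is the direction in which the jaws open and shut (so a half turn about z gives the same grasp; the last joint's range is limited). The gripper opens to 85 mm and grips with 20 to 120 N. Pads are 22 mm wide; open, the fingers measure 114 mm over their backs; the gripper's body (76 mm by 85 mm) begins 54 mm behind the grasp point. The pads swing forward as they close: fully open they stand 13 mm farther back than shut.
Start: joints at [1.04, 0.628, 0.038, 1.517, -0.027, 0.996, -0.02], TCP at [291.386, -581.044, 242.313] pointing down, gripper open.
Joint ranges: [-3.06, 3.06], [-0.37, 2.12], [-1.25, 1.32], [0.18, 2.47], [-1.1, 4.24], [0.23, 1.98], [-2.94, 2.94]. Speed limits (rad/s): [2.57, 2.57, 3.14, 3.14, 3.14, 3.14, 3.14].

### API

Orientations are given as [roll, pitch, yaw] about the fixed x, y, z axes, in that order (R = Rz(yaw) Ry(pitch) Rx(roll)).
In Python, from cell import status, viewer, order, ctrl gives the robot as it stands.
- The arm moves only by the tool play_rows, never from a script. Its argument "series" is a list of rows, each a list of 5 numbers: the shift along the tool's x, y, z in cm, then the turn about the tool's z in degrees, then the closure, from 0 (fully open) to 1 (shut). In form: [[x, y, z, yaw, gripper], ...]. A call has 1 to 8 rows; each row is the pose to reach, as a shift and turn from the pose commanded when the call began, along the tool's axes at that moment; what a row does not reach only later rows make up. A row lasts 1/10 s, in which the tool goes at most 50 mm and 8.59 degrees, less where a joint would pass 70% of its speed; a pose out of reach is approached as far as the arm can. A call with a gripper value outside its range is refused whole. The fingers move at their own pace and stop on an object; the grip force is fixed at half the most. Time passes only in rows, so rows that repeat a pose let the fingers close. It gives the time, the measured TCP pose, the force and the opening at its end, in the units of the state.
- status.read_state(): the state, without advancing time (a new reading comes with each control period).
- viewer.get_image(name): name is "scene" or "top" or "wrist"; returns a dict with "img" (480x640x3 uint8, red, green, blue), "vfov" (degrees; the focal length in pixels is half the picture's height over the tangent of half this angle, whatever the lens; pixels are square), "cx", "cy" (the principal point, pixels), "rvec" (rotation vector, rad) and "tvec" (3), from world to camera coordinates, as OpenCV has them; the wrist camera has in their place "tool_from_camera" (4x4, takes a point from camera to tool coordinates, whose origin is the TCP and whose axes are the flange's). Camera axes: x right, y down, z forward; pixel columns grow to the right and rows downward; lengths in mm; the calibration is good to about 2 mm. A picture is of the moment at which its call begins: read the wrist's pose just before it. There is no depth.
- order.finish_job(): hands the job in, once; it reports no verdict.
The state is a dict: "clock": time; "qpos": joint angles; "qd": joint speeds; "tau": joint torques, N m; "eef_pos": TCP position; "tool_rot": TCP orientation; "force": force on the tool from outside, world axes, zero at the start; "torque": the same for the moment, N m; "width": finger opening in mm.
Only numpy, scipy, OpenCV 4.12 (cv2) and the standard library are available. Lean on these libraries where they do the work, as an engineer would, in place of code of your own. Each camera call takes 0.05 s, during which the arm holds its last target. There are 200 camera calls.

## Working session

There is one attempt and no reset: what is moved stays moved. The work goes in short steps, Python scripts to look and compute and a tool call to move; the robot and the scene stay as the last step left them, time stands still between calls to the robot, and variables do not carry over. Pictures are saved under pics/ and viewed, about 8 in all and at most 12, crops included, and the job is handed in when it is done.

Besides the shell and the picture viewer there is one more tool, called after ">>>" as name([rows], argument=value, ...), one row to a line, values as JSON. play_rows: Moves the arm, as the interface text tells. Its arguments: {"type":"object","properties":{"series":{"type":"array","items":{"type":"array","items":{"type":"number"}}}},"required":["series"]}

```bash
mkdir -p pics; ls; python3 - <<'E'
from cell import status, viewer, order, ctrl
import cv2,pickle
s=status.read_state();print(s['clock'],s['eef_pos'],s['tool_rot'],s['width'],ctrl.tip_reach)
for n in ("top","scene"):
    d=viewer.get_image(n);pickle.dump(d,open(f'pics/{n}0.pkl','wb'))
    cv2.imwrite(f'pics/{n}0.png',d['img'][:,:,::-1])
    print({k:v for k,v in d.items() if k!='img'})
E
```

```text
pics
0.0 [ 291.07676838 -580.48500413  241.39331209] [-3.13966947e+00  3.35524283e-05  4.64748016e-01] 85.37806913594777 11.0
{'vfov': 47.22713896191539, 'cx': 318.31384017558554, 'cy': 231.27496605925148, 'rvec': array([ 2.134943  , -2.20155425,  0.08252875]), 'tvec': array([  18.06208966,  621.09819014, 1062.74528991])}
{'vfov': 46.05822660614143, 'cx': 323.0556420301144, 'cy': 232.63160725494302, 'rvec': array([ 1.15989889,  2.46194447, -0.88103796]), 'tvec': array([ 387.92434172, -298.41121737, 1452.11080721])}
```

View pics/top0.png

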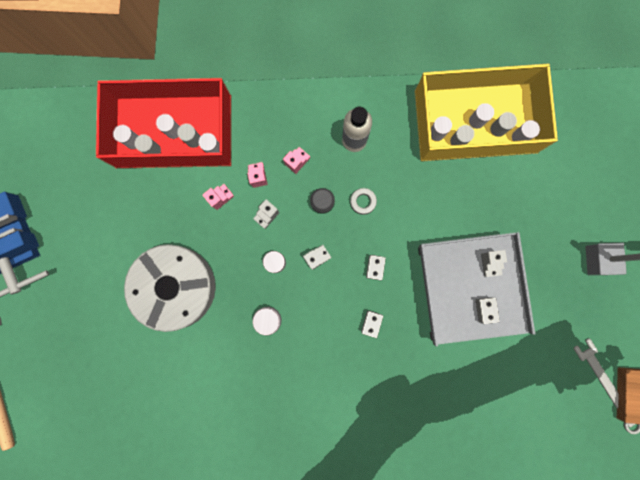

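View pics/scene0.png

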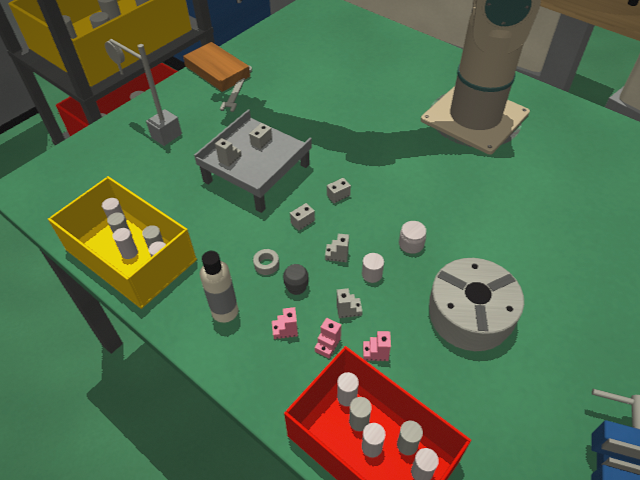

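Top view: steel stepped jaws are near (265,213) and (317,257), plain jaws near (375,267) and (373,323). On the shelf, the stepped jaw is near (495,262) and the plain one near (488,310). Look-alikes are the pink stepped jaws at (218,196), (256,174) and (296,159), which I'll leave alone. Next I'll take close crops.

```bash
python3 - <<'E'
import cv2,numpy as np
t=cv2.imread('pics/top0.png')
def up(i,x,y,w,h,k): return cv2.resize(i[y:y+h,x:x+w],None,fx=k,fy=k,interpolation=cv2.INTER_CUBIC)
a=up(t,410,225,130,130,4); b=up(t,240,190,150,150,4)
c=np.zeros((600,800,3),np.uint8)
a=up(t,415,228,125,120,6)[:600]; cv2.imwrite('pics/shelf_c.png',a)
b=up(t,245,195,145,145,4); cv2.imwrite('pics/loose_c.png',b)
E
```

```text
(no output)
```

View pics/shelf_c.png

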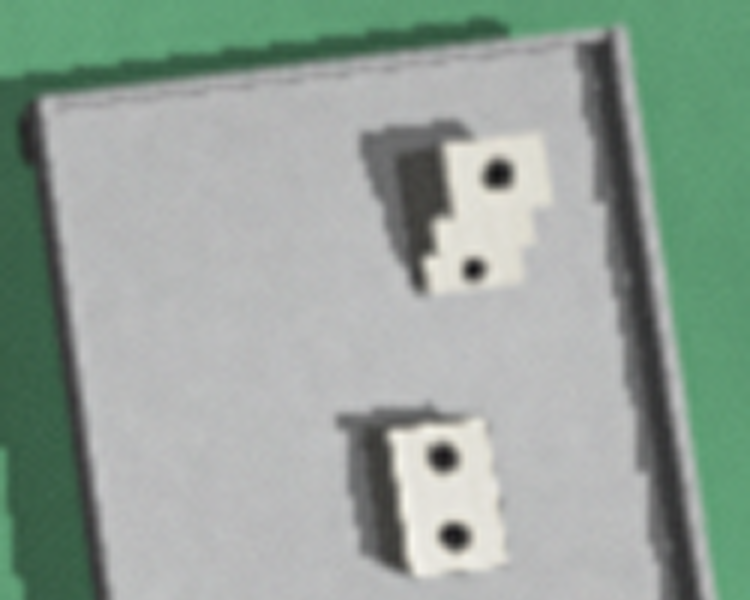

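View pics/loose_c.png

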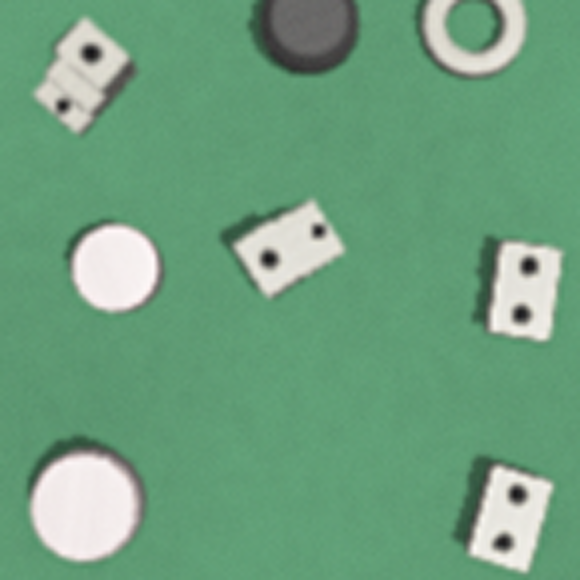

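The shelf's lip (back) is at the top of the image and its front is open towards the robot. The stepped jaw is on the back row with its steps towards the front, and the plain jaw is on the front row. In the loose crop, the stepped jaws have their tower holes at (91,53) and (269,258), and the plain jaws are the two on the right. The pink ones are outside this crop.

```bash
cat > h.py <<'E'
import numpy as np, cv2, pickle
from scipy.spatial.transform import Rotation as R
from cell import status, viewer, order, ctrl
def cam(d, st=None):
    f=240/np.tan(np.radians(d['vfov'])/2)
    if 'rvec' in d:
        M=R.from_rotvec(d['rvec']).as_matrix().T; return f,d['cx'],d['cy'],M,-M@d['tvec']
    T=np.array(d['tool_from_camera']); W=R.from_euler('xyz',st['tool_rot']).as_matrix()
    return f,d['cx'],d['cy'],W@T[:3,:3],W@T[:3,3]+st['eef_pos']
def w(c,u,v,z):
    f,cx,cy,M,p=c; r=M@[(u-cx)/f,(v-cy)/f,1]; return p+r*(z-p[2])/r[2]
def px(c,P):
    f,cx,cy,M,p=c; q=M.T@(np.array(P,float)-p); return f*q[0]/q[2]+cx, f*q[1]/q[2]+cy
def shot(name):
    st=status.read_state(); d=viewer.get_image('wrist'); pickle.dump((st,d),open(f'pics/{name}.pkl','wb'))
    cv2.imwrite(f'pics/{name}.png',d['img'][:,:,::-1]); return st,d
E
python3 - <<'E'
from h import *
d=pickle.load(open('pics/top0.pkl','rb'));c=cam(d);print(c[4])
def g(ox,oy,k,x,y,z): return w(c,ox+(x+.5)/k-.5,oy+(y+.5)/k-.5,z)[:2]
S=lambda x,y,z:g(415,228,6,x,y,z); L=lambda x,y,z:g(245,195,4,x,y,z)
for n,a,b in [('step0',S(473,268,76),S(498,174,114)),('plain0',S(454,536,94),S(444,457,94)),
 ('step1',L(63,105,16),L(91,53,54)),('step2',L(318,231,16),L(269,258,54)),
 ('plain1',L(521,315,34),L(529,266,34)),('plain2',L(503,543,34),L(517,494,34)),('cheekR',S(712,590,84),S(625,35,84)),('lip',S(40,98,78),S(620,30,78))]:
    v=b-a;print(n,a.round(),b.round(),'mid',((a+b)/2).round(1),'len',np.linalg.norm(v).round(1),'yaw',np.degrees(np.arctan2(v[1],v[0])).round(1))
E
```

```text
[ 522.88893307  -14.90078765 1114.39754231]
step0 [ 529. -328.] [ 557. -326.] mid [ 543.4 -326.8] len 27.9 yaw 4.7
plain0 [ 448. -312.] [ 472. -310.] mid [ 460.  -311.1] len 24.0 yaw 3.9
step1 [647. 115.] [668.  97.] mid [657.5 105.9] len 27.9 yaw -42.0
step2 [580. -11.] [565.  13.] mid [572.6   0.7] len 27.9 yaw 120.8
plain1 [ 535. -109.] [ 558. -114.] mid [ 546.5 -111.8] len 24.3 yaw -11.5
plain2 [425. -96.] [ 448. -104.] mid [ 436.2 -100.2] len 24.6 yaw -18.3
cheekR [ 429. -393.] [ 600. -377.] mid [ 514.5 -384.9] len 172.6 yaw 5.3
lip [ 587. -195.] [ 603. -378.] mid [ 594.7 -286.3] len 183.3 yaw -85.1
```

```bash
cat >> h.py <<'E'
def rel(x,y,z,yaw):
    st=status.read_state(); W=R.from_euler('xyz',st['tool_rot']).as_matrix()
    s=W.T@(np.array([x,y,z])-st['eef_pos'])/10; t=-(yaw-np.degrees(st['tool_rot'][2])+180)%360-180
    t=-((yaw-np.degrees(st['tool_rot'][2])+180)%360-180)
    print('rel cm',s.round(2),'turn',t.round(1),'| now',st['clock'],st['eef_pos'].round(1),np.degrees(st['tool_rot']).round(1),'w',round(st['width'],1),'F',np.round(st['force'],1),'j7',st['qpos'][6].round(2))
E
python3 - <<'E'
from h import *
d=viewer.get_image('wrist');print(np.round(d['tool_from_camera'],3),d['vfov'],d['cx'],d['cy'])
rel(500,-318,235,95)
E
```

```text
[[   0.      -0.958   -0.286   73.364]
 [   1.       0.       0.      -0.651]
 [  -0.      -0.286    0.958 -130.988]
 [   0.       0.       0.       1.   ]] 65.04568954841851 319.4837303397596 242.732928171224
rel cm [ 30.44 -14.11   0.68] turn -68.4 | now 0.15 [ 291.2 -580.6  241.6] [-179.9    0.    26.6] w 85.6 F [-0.3 -0.6 -0.1] j7 -0.02
```

>>> play_rows([
  [3.8,-1.8,0.1,-8.5,0],
  [7.6,-3.5,0.2,-17,0],
  [11.4,-5.3,0.3,-25.5,0],
  [15.2,-7,0.4,-34,0],
  [19,-8.8,0.5,-42.5,0],
  [22.8,-10.6,0.6,-51,0],
  [26.6,-12.3,0.7,-59.5,0],
  [30.4,-14.1,0.7,-68.1,0],
])

```text
clock: 0.95
eef_pos: [500.6, -317.4, 235.1]
tool_rot: [-3.141, -0.0, 1.659]
force: [1.4, -0.6, 0.8]
width: 85.5
```

```bash
python3 - <<'E'
from h import *
rel(500,-318,235,95)
shot('w1'); rel(500,-318,235,95)
E
```

```text
rel cm [-0.05 -0.06  0.01] turn 0.1 | now 0.95 [ 500.6 -317.4  235.1] [-180.    -0.    95.1] w 85.5 F [ 1.4 -0.6  0.8] j7 0.42
rel cm [-0.86 -0.76  0.04] turn 1.0 | now 1.0 [ 506.7 -308.7  235.5] [179.7  -0.3  96. ] w 85.2 F [5.  6.2 1.8] j7 0.42
```

View pics/w1.png

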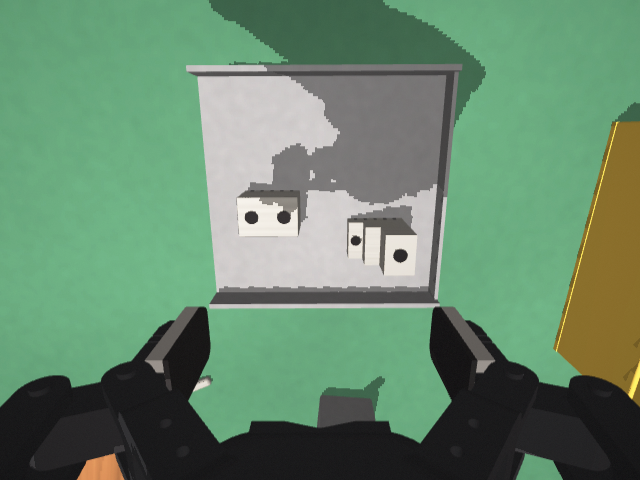

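>>> play_rows([
  [0,0,0,0,0],
  [0,0,0,0,0],
])

```text
clock: 1.2
eef_pos: [499.3, -319.3, 235.0]
tool_rot: [-3.14, 0.0, 1.652]
force: [-0.0, -0.6, 0.4]
width: 85.2
```

```bash
cat >> h.py <<'E'
def holes(img,near,r=9,zs=None,c=None):
    g=cv2.cvtColor(img,cv2.COLOR_RGB2GRAY).astype(float); out=[]
    for (u,v) in near:
        for _ in range(4):
            ui,vi=int(round(u)),int(round(v)); p=g[vi-r:vi+r+1,ui-r:ui+r+1]
            m=cv2.connectedComponents((p<75).astype(np.uint8))[1]; dk=(m>0)
            ys,xs=np.nonzero(dk)
            k=np.argmin((ys-r)**2+(xs-r)**2); l=m[ys[k],xs[k]]; wt=np.where(m==l,75-p,0)
            u=ui-r+(wt.sum(0)@np.arange(2*r+1))/wt.sum(); v=vi-r+(wt.sum(1)@np.arange(2*r+1))/wt.sum()
        out.append((u,v))
    return out
def pose(a,b):
    a,b=a[:2],b[:2]; v=b-a; return v, np.linalg.norm(v), np.degrees(np.arctan2(v[1],v[0]))
E
python3 - <<'E'
from h import *
st,d=shot('w2'); c=cam(d,st)
print(st['eef_pos'],st['tool_rot'],st['qd'].round(2))
P=w(c,251,217,94)
h=holes(d['img'],[(251,217),(284,217),(355,240),(400,256)]);print(np.round(h,1))
a,b,e,f=[w(c,*q,z) for q,z in zip(h,(94,94,76,114))]
v,n,y=pose(a,b);print('plain0',(a+b)/2,n,y)
v,n,y=pose(e,f);print('step0 mid',f[:2]-11.5*v/n,n,y)
rel(546.5,-111.8,190,78.5)
E
```

```text
[ 499.31892328 -319.27185166  234.99415713] [-3.14038278e+00  3.18739593e-04  1.65223971e+00] [ 0.02 -0.    0.03  0.   -0.   -0.    0.  ]
[[252.8 215.3]
 [285.4 214.2]
 [357.2 238.2]
 [402.3 252.5]]
plain0 [ 461.13155041 -308.53832426   94.        ] 24.13215926125516 6.660047772379598
step0 mid [ 546.74842146 -324.44998896] 28.130105270491807 5.4244983992546665
rel cm [20.38  6.42  4.48] turn 16.1 | now 1.25 [ 498.8 -320.   235. ] [-179.9    0.    94.6] w 85.6 F [-0.7  0.5 -0.1] j7 0.42
```

>>> play_rows([
  [4,1.3,0,4,0],
  [8.2,2.6,0,8,0],
  [12.2,3.9,1,12,0],
  [16.3,5.2,2.5,16,0],
  [20.4,6.4,4.4,16,0],
  [20.4,6.4,4.4,16,0],
  [20.4,6.4,4.4,16,0],
  [20.4,6.4,4.4,16,0],
])

```text
clock: 2.05
eef_pos: [546.6, -112.9, 191.6]
tool_rot: [3.141, 0.002, 1.37]
force: [-0.2, -0.4, -0.5]
width: 85.2
```

```bash
python3 - <<'E'
from h import *
st,d=shot('w3'); c=cam(d,st)
print(st['eef_pos'],np.degrees(st['tool_rot']))
g=[px(c,p) for p in [(535,-109,34),(558,-114,34),(425,-96,34),(448,-104,34)]]
print(np.round(g))
h=holes(d['img'],g[:2],12);print(np.round(h,1))
a,b=[w(c,*q,34) for q in h];v,n,y=pose(a,b);m=(a+b)/2;print('plain1',m,n,y)
rel(m[0],m[1],25,y+90)
E
```

```text
[ 546.63081083 -112.86142804  191.5590388 ] [1.79975292e+02 9.24268078e-02 7.85124324e+01]
[[304. 225.]
 [334. 226.]
 [166. 237.]
 [196. 240.]]
[[304.9 223.6]
 [335.4 223. ]]
plain1 [ 547.79827447 -109.85427537   34.        ] 24.02848880273467 -10.366724152671988
rel cm [ 0.35  0.03 16.67] turn -1.1 | now 2.1 [ 546.7 -113.   191.7] [1.80e+02 1.00e-01 7.85e+01] w 85.8 F [ 0.1  0.  -0.1] j7 -0.2
```

View pics/w3.png

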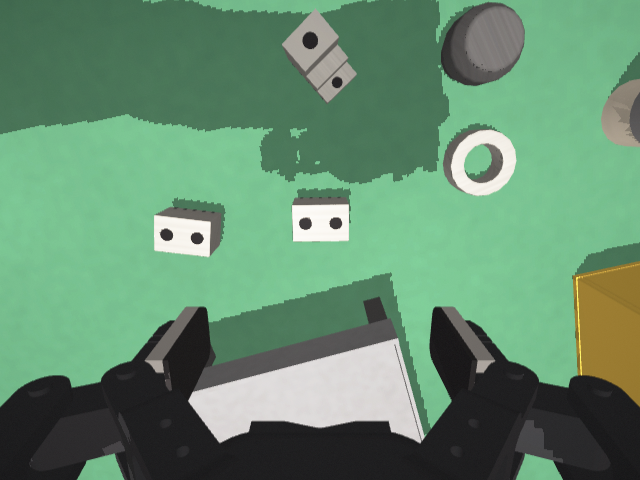

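Plain1 is at (320,222), with the other plain at (182,232) and a steel stepped jaw at (318,57). Going down to grasp plain1.

>>> play_rows([
  [0.3,0,4.5,-1,0],
  [0.3,0,9,-1,0],
  [0.3,0,13.5,-1,0],
  [0.3,0,17,-1,0.1],
  [0.3,0,17.7,-1,0.2],
  [0.3,0,17.7,-1,0.3],
  [0.3,0,17.7,-1,1],
  [0.3,0,17.7,-1,1],
])

```text
clock: 2.9
eef_pos: [549.1, -108.0, 16.5]
tool_rot: [3.138, 0.0, 1.391]
force: [0.9, -0.0, -3.1]
width: 44.3
```

>>> play_rows([
  [0,0,0,0,1],
  [0,0,0,0,1],
  [0,0,0,0,1],
])

```text
clock: 3.2
eef_pos: [549.0, -107.9, 16.4]
tool_rot: [3.138, 0.0, 1.391]
force: [-0.1, -0.9, 7.7]
width: 44.0
```

>>> play_rows([
  [0,0,-3,0,1],
  [0,0,-7,0,1],
  [0,0,-12,0,1],
  [0,0,-12.4,0,1],
  [0,0,-12.4,0,1],
])

```text
clock: 3.7
eef_pos: [548.4, -107.5, 140.2]
tool_rot: [3.138, 0.0, 1.391]
force: [-1.1, -0.1, -4.2]
width: 44.0
```

```bash
python3 - <<'E'
from h import *
rel(458.0,-274,140,95.2)
E
```

```text
rel cm [-18.    -5.92   0.  ] turn -15.5 | now 3.7 [ 548.4 -107.5  140.2] [179.8   0.   79.7] w 44.0 F [-1.1 -0.1 -4.2] j7 -0.23
```

>>> play_rows([
  [-4,-1.3,0,-4,1],
  [-8,-2.6,0,-8,1],
  [-12,-3.9,0,-12,1],
  [-15.5,-5.1,0,-15.5,1],
  [-18,-5.9,0,-15.5,1],
  [-18,-5.9,0,-15.5,1],
  [-18,-5.9,0,-15.5,1],
])

```text
clock: 4.4
eef_pos: [455.9, -273.7, 136.8]
tool_rot: [-3.139, -0.002, 1.66]
force: [0.4, 0.7, -3.8]
width: 43.7
```

```bash
python3 - <<'E'
from h import *
st,d=shot('w4'); c=cam(d,st)
cv2.imwrite('pics/w4c.png',cv2.resize(d['img'][200:480,160:500,::-1],None,fx=2,fy=2,interpolation=cv2.INTER_CUBIC))
print([np.round(px(c,p)) for p in [(449,-310,94),(473,-307,94)]])
rel(458.0,-274,140,95.2)
E
```

```text
[array([300., 347.]), array([346., 346.])]
rel cm [-0.14  0.09 -0.29] turn 0.0 | now 4.45 [ 456.9 -272.6  137.1] [-1.799e+02 -1.000e-01  9.520e+01] w 43.7 F [ 0.8  1.9 -3.4] j7 0.28
```

View pics/w4c.png

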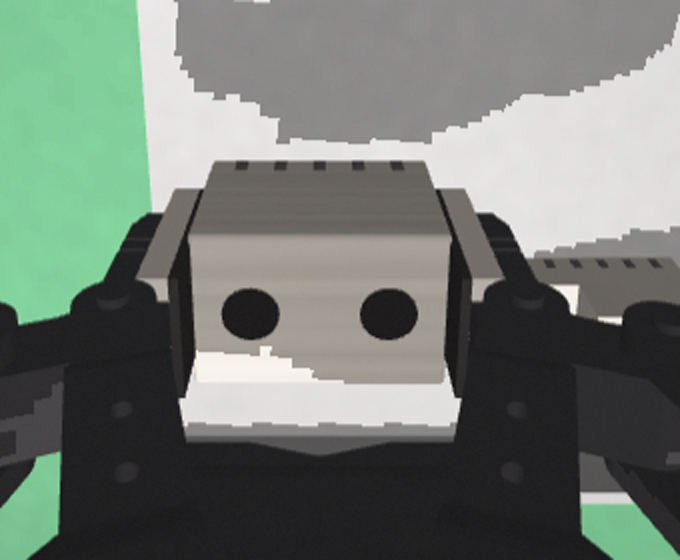

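>>> play_rows([
  [0,0,0,0,1],
  [0,0,0,0,1],
  [0,0,0,0,1],
])

```text
clock: 4.75
eef_pos: [457.8, -272.8, 138.2]
tool_rot: [3.142, -0.0, 1.664]
force: [0.4, 0.7, -2.9]
width: 43.9
```

```bash
python3 - <<'E'
from h import *
rel(458.6,-274.4,80,95.2)
E
```

```text
rel cm [-0.16  0.07  5.82] turn 0.1 | now 4.75 [ 457.8 -272.8  138.2] [180.   -0.   95.3] w 43.9 F [ 0.4  0.7 -2.9] j7 0.28
```

>>> play_rows([
  [-0.2,0.1,0,0,1],
  [-0.2,0.1,2.5,0,1],
  [-0.2,0.1,4.5,0,1],
  [-0.2,0.1,5.8,0,1],
  [-0.2,0.1,5.8,0,1],
  [-0.2,0.1,5.8,0,1],
  [-0.2,0.1,5.8,0,1],
])

```text
clock: 5.45
eef_pos: [459.3, -276.0, 81.2]
tool_rot: [3.14, 0.001, 1.662]
force: [-0.8, 0.2, -2.7]
width: 43.6
```

```bash
python3 - <<'E'
from h import *
rel(458.6,-274.4,76.8,95.2)
E
```

```text
rel cm [ 0.17 -0.06  0.44] turn 0.0 | now 5.45 [ 459.3 -276.    81.2] [1.799e+02 1.000e-01 9.520e+01] w 43.6 F [-0.8  0.2 -2.7] j7 0.24
```

>>> play_rows([
  [0.15,-0.05,0.2,0,1],
  [0.15,-0.05,0.2,0,1],
  [0.15,-0.05,0.4,0,1],
  [0.15,-0.05,0.4,0,1],
])

```text
clock: 5.85
eef_pos: [458.1, -274.3, 76.4]
tool_rot: [3.141, 0.0, 1.662]
force: [-0.7, 0.0, -3.9]
width: 43.8
```

>>> play_rows([
  [0,0,0.1,0,1],
  [0,0,0.1,0,1],
  [0,0,0.1,0,1],
])

```text
clock: 6.15
eef_pos: [458.1, -274.4, 76.4]
tool_rot: [3.141, 0.001, 1.662]
force: [-2.6, 0.1, 7.2]
width: 44.3
```

>>> play_rows([
  [0,0,0.1,0,0.25],
  [0,0,0.1,0,0.25],
  [0,0,0.1,0,0.25],
  [0,0,-1,0,0.25],
  [0,0,-4,0,0.25],
  [0,0,-8,0,0],
  [0,0,-12,0,0],
  [0,0,-12,0,0],
])

```text
clock: 6.95
eef_pos: [461.2, -275.6, 201.0]
tool_rot: [3.133, 0.006, 1.662]
force: [1.1, 0.6, 0.3]
width: 85.6
```

>>> play_rows([
  [0,0,0,0,0],
  [0,0,0,0,0],
])

```text
clock: 7.15
eef_pos: [457.0, -274.1, 194.7]
tool_rot: [-3.14, -0.001, 1.662]
force: [-0.5, 0.4, -0.4]
width: 85.4
```

```bash
python3 - <<'E'
from h import *
st,d=shot('w5'); c=cam(d,st)
g=[px(c,p) for p in [(449,-310,94),(473,-307,94),(446,-277,94),(470,-275,94)]];print(np.round(g))
cv2.imwrite('pics/w5c.png',cv2.resize(d['img'][150:400,180:480,::-1],None,fx=2.5,fy=2.4,interpolation=cv2.INTER_CUBIC))
h=holes(d['img'],g,9);print(np.round(h,1))
P=[w(c,*q,94) for q in h]
for a,b in((0,1),(2,3)): print((P[a]+P[b])/2,pose(P[a],P[b])[1:])
rel(436.8,-98.5,190,72)
E
```

```text
[[303. 299.]
 [339. 298.]
 [302. 252.]
 [339. 252.]]
[[302.7 298.9]
 [338.6 298.9]
 [302.7 252.2]
 [339.7 252.4]]
[ 461.01836714 -308.76940145   94.        ] (np.float64(24.097235936180088), np.float64(5.375474886557396))
[ 458.36552278 -275.94915968   94.        ] (np.float64(23.943571866078447), np.float64(4.9649180956284225))
rel cm [17.65 -0.41  0.45] turn 23.2 | now 7.2 [ 456.9 -273.9  194.3] [-1.799e+02 -1.000e-01  9.520e+01] w 85.3 F [ 0.2 -0.3 -0.1] j7 0.32
```

View pics/w5c.png

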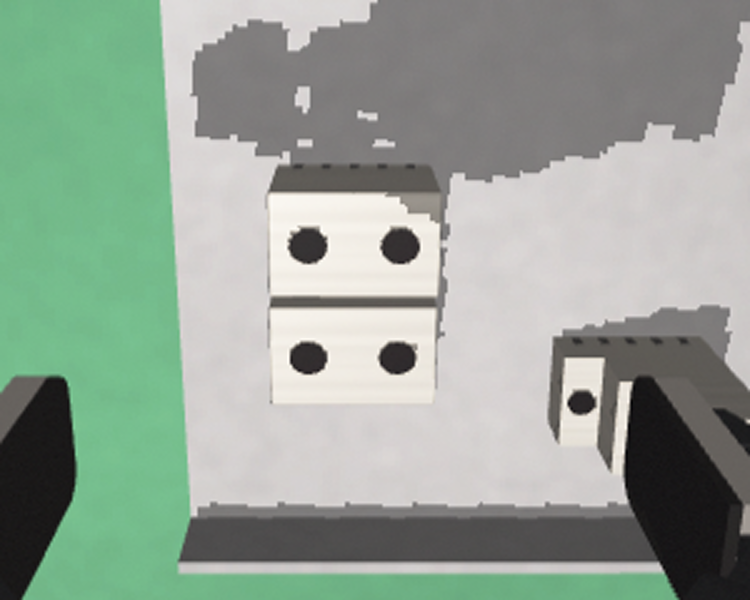

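Plain1 sits next to plain0 with a gap of about 3 mm, in line within 0.3 mm and square. Now for plain2.

>>> play_rows([
  [3.6,0,0,5,0],
  [7.2,-0.1,0,10,0],
  [10.8,-0.2,0,15,0],
  [14.4,-0.3,0,20,0],
  [17.7,-0.4,0.4,23.3,0],
  [17.7,-0.4,0.4,23.3,0],
  [17.7,-0.4,0.4,23.3,0],
  [17.7,-0.4,0.4,23.3,0],
])

```text
clock: 8.0
eef_pos: [437.6, -99.3, 190.8]
tool_rot: [-3.141, 0.001, 1.254]
force: [0.6, -0.7, -0.3]
width: 85.5
```

```bash
python3 - <<'E'
from h import *
st,d=shot('w6'); c=cam(d,st)
g=[px(c,p) for p in [(426,-94,34),(449,-102,34)]];print(np.round(g))
h=holes(d['img'],g,12);print(np.round(h,1))
a,b=[w(c,*q,34) for q in h];v,n,y=pose(a,b);m=(a+b)/2;print('plain2',m,n,y)
rel(m[0],m[1],15,y+90)
E
```

```text
[[304. 226.]
 [335. 226.]]
[[303.7 226.4]
 [334.1 226.7]]
plain2 [437.20183914 -98.23635719  34.        ] 23.991148477096537 -18.71931303391474
rel cm [ 0.12 -0.08 17.59] turn 0.5 | now 8.05 [437.7 -99.6 190.9] [-180.     0.    71.8] w 85.1 F [ 0.2 -0.1  0.2] j7 -0.34
```

>>> play_rows([
  [0.1,-0.1,4.5,0.5,0],
  [0.1,-0.1,9,0.5,0],
  [0.1,-0.1,13.5,0.5,0],
  [0.1,-0.1,17,0.5,0.1],
  [0.1,-0.1,17.6,0.5,0.2],
  [0.1,-0.1,17.6,0.5,0.3],
  [0.1,-0.1,17.6,0.5,1],
  [0.1,-0.1,17.6,0.5,1],
])

```text
clock: 8.85
eef_pos: [436.9, -98.2, 15.1]
tool_rot: [-3.141, 0.0, 1.245]
force: [-0.3, -0.3, -2.2]
width: 44.1
```

>>> play_rows([
  [0,0,0,0,1],
  [0,0,0,0,1],
  [0,0,0,0,1],
])

```text
clock: 9.15
eef_pos: [437.3, -97.2, 15.7]
tool_rot: [3.141, 0.0, 1.247]
force: [0.2, 0.3, -3.9]
width: 44.4
```

>>> play_rows([
  [0,0,-3,0,1],
  [0,0,-7,0,1],
  [0,0,-12,0,1],
  [0,0,-12.4,0,1],
  [0,0,-12.4,0,1],
])

```text
clock: 9.65
eef_pos: [437.6, -97.7, 140.4]
tool_rot: [3.139, 0.0, 1.246]
force: [0.4, -0.7, -4.4]
width: 44.0
```

```bash
python3 - <<'E'
from h import *
st,d=shot('w7')
def held(st,d,z):   # hole centroids of a held plain jaw -> tool frame
    c=cam(d,st); h=holes(d['img'],[(285,352),(354,352)],16); print(np.round(h,1))
    sp=h[1][0]-h[0][0]; dep=c[0]*24/sp
    T=np.array(d['tool_from_camera']); m=np.mean(h,0)
    print(T@[(m[0]-c[1])/c[0]*dep,(m[1]-c[2])/c[0]*dep,dep,1])
held(st,d,0)
rel(455.4,-243.5,140,95.2)
E
```

```text
[[283.9 355.2]
 [354.6 355.3]]
[  0.44371794  -0.17146397 -19.47279235   1.        ]
rel cm [-13.22   6.44  -0.07] turn -23.8 | now 9.7 [436.6 -97.7 139.1] [1.80e+02 1.00e-01 7.14e+01] w 44.2 F [-0.1 -0.3 -3.7] j7 -0.81
```

>>> play_rows([
  [-2.2,1.1,0,-8,1],
  [-5,2.5,0,-16,1],
  [-8.5,4.2,0,-23.8,1],
  [-12,5.8,0,-23.8,1],
  [-13.2,6.4,0,-23.8,1],
  [-13.2,6.4,0,-23.8,1],
  [-13.2,6.4,0,-23.8,1],
  [-13.2,6.4,0,-23.8,1],
])

```text
clock: 10.5
eef_pos: [455.4, -240.4, 138.7]
tool_rot: [-3.14, -0.002, 1.665]
force: [0.1, -0.1, -3.9]
width: 43.9
```

>>> play_rows([
  [0,0,0,0,1],
  [0,0,2.5,0,1],
  [0,0,4.8,0,1],
  [0,0,5.8,0,1],
  [0,0,5.8,0,1],
  [0,0,5.8,0,1],
  [0,0,5.8,0,1],
])

```text
clock: 11.2
eef_pos: [456.6, -242.6, 82.3]
tool_rot: [3.14, 0.001, 1.662]
force: [-0.4, 0.2, -2.8]
width: 44.0
```

```bash
python3 - <<'E'
from h import *
rel(455.6,-242.9,76.,95.2)
E
```

```text
rel cm [-0.02 -0.11  0.63] turn 0.0 | now 11.2 [ 456.6 -242.6   82.3] [179.9   0.   95.2] w 44.0 F [-0.4  0.2 -2.8] j7 -0.26
```

>>> play_rows([
  [0,-0.05,0.3,0,1],
  [0,-0.05,0.5,0,1],
  [0,-0.05,0.5,0,1],
  [0,-0.05,0.5,0,1],
])

```text
clock: 11.6
eef_pos: [455.3, -242.7, 76.4]
tool_rot: [3.142, 0.0, 1.662]
force: [0.4, -0.4, -3.3]
width: 44.1
```

>>> play_rows([
  [0,0,0.1,0,1],
  [0,0,0.1,0,1],
  [0,0,0.1,0,1],
])

```text
clock: 11.9
eef_pos: [455.3, -242.6, 75.3]
tool_rot: [3.142, -0.0, 1.662]
force: [-0.7, -0.5, -3.2]
width: 44.4
```

>>> play_rows([
  [0,0,0.1,0,1],
  [0,0,0.1,0,1],
])

```text
clock: 12.1
eef_pos: [455.4, -242.7, 74.4]
tool_rot: [3.141, 0.0, 1.662]
force: [-0.3, -0.3, -2.8]
width: 44.1
```

>>> play_rows([
  [0,0,0.1,0,1],
  [0,0,0.1,0,1],
])

```text
clock: 12.3
eef_pos: [455.4, -242.7, 74.3]
tool_rot: [3.142, 0.001, 1.662]
force: [-2.1, -0.3, 7.8]
width: 44.2
```

Contact. Releasing, then going up to look.

>>> play_rows([
  [0,0,0,0,0.25],
  [0,0,0,0,0.25],
  [0,0,0,0,0.25],
  [0,0,-1,0,0.25],
  [0,0,-4,0,0.25],
  [0,0,-8,0,0],
  [0,0,-12,0,0],
  [0,0,-12,0,0],
])

```text
clock: 13.1
eef_pos: [458.6, -243.0, 198.6]
tool_rot: [3.133, 0.004, 1.662]
force: [0.5, 0.5, -0.6]
width: 85.3
```

>>> play_rows([
  [0,0,0,0,0],
  [0,0,0,0,0],
])

```text
clock: 13.3
eef_pos: [454.4, -242.7, 192.7]
tool_rot: [-3.14, -0.0, 1.662]
force: [-0.4, -0.4, -0.8]
width: 85.4
```

```bash
python3 - <<'E'
from h import *
st,d=shot('w8'); c=cam(d,st)
g=[px(c,p) for p in [(449,-310,94),(473,-307,94),(446,-277,94),(470,-275,94),(443.5,-244.5,94),(467.5,-242.5,94)]];print(np.round(g))
h=holes(d['img'],g,9);print(np.round(h,1))
P=[w(c,*q,94) for q in h]
for a,b in((0,1),(2,3),(4,5)): print((P[a]+P[b])/2,pose(P[a],P[b])[1:])
# step2: tower (565,13)+bias(1,2)
rel(571,5,200,120.8+90)
E
```

```text
[[303. 342.]
 [338. 341.]
 [302. 298.]
 [338. 298.]
 [302. 251.]
 [340. 252.]]
[[303.  341.6]
 [337.7 341.7]
 [302.8 298. ]
 [338.9 298.1]
 [302.6 249.8]
 [340.  249.8]]
[ 461.07497542 -308.68606482   94.        ] (np.float64(24.028571128558163), np.float64(5.125691860323442))
[ 458.38067346 -275.9277583    94.        ] (np.float64(23.992219019359933), np.float64(5.091262103951851))
[ 455.5571555  -242.27961444   94.        ] (np.float64(23.992498183565356), np.float64(5.368627714440551))
rel cm [23.59 13.87 -0.76] turn -115.6 | now 13.35 [ 454.4 -242.6  192.4] [-1.799e+02 -1.000e-01  9.520e+01] w 85.0 F [-0.6  0.4 -0.2] j7 -0.09
```

>>> play_rows([
  [2,1.1,-0.2,-8,0],
  [4,2.2,-0.4,-16,0],
  [6,3.3,-0.6,-24,0],
  [8,4.4,-0.8,-32,0],
  [10,5.5,-0.8,-40,0],
  [12,6.6,-0.8,-48,0],
  [14,7.7,-0.8,-56,0],
  [16,8.8,-0.8,-64,0],
])

```text
clock: 14.15
eef_pos: [527.9, -74.4, 200.0]
tool_rot: [-3.141, -0.002, 2.785]
force: [-0.1, -0.8, 0.5]
width: 85.4
```

```bash
python3 - <<'E'
from h import *
rel(571,5,200,120.8+90)
E
```

```text
rel cm [-1.27  8.95 -0.  ] turn -51.2 | now 14.15 [527.9 -74.4 200. ] [-1.800e+02 -1.000e-01  1.596e+02] w 85.4 F [-0.1 -0.8  0.5] j7 0.53
```

>>> play_rows([
  [-0.3,2,0,-8,0],
  [-0.6,4,0,-16,0],
  [-0.9,6,0,-24,0],
  [-1.2,8,0,-32,0],
  [-1.3,9,0,-40,0],
  [-1.3,9,0,-48,0],
  [-1.3,9,0,-51.2,0],
  [-1.3,9,0,-51.2,0],
])

```text
clock: 14.95
eef_pos: [571.7, 4.4, 199.9]
tool_rot: [3.14, -0.002, -2.61]
force: [-0.5, -0.5, -0.7]
width: 85.6
```

>>> play_rows([
  [0,0,0,0,0],
  [0,0,0,0,0],
])

```text
clock: 15.15
eef_pos: [572.2, 4.1, 200.9]
tool_rot: [3.141, -0.001, -2.612]
force: [0.9, 0.1, -0.3]
width: 85.7
```

```bash
python3 - <<'E'
from h import *
st,d=shot('w9'); c=cam(d,st)
g=[px(c,p) for p in [(581,-9,16),(566,15,54)]];print(np.round(g))
h=holes(d['img'],g,14);print(np.round(h,1))
a,b=[w(c,*q,z) for q,z in zip(h,(16,54))];v,n,y=pose(a,b);m=b[:2]-11.5*v/n;print('step2',m,n,y)
rel(m[0],m[1],10,y+90)
E
```

```text
[[300. 220.]
 [335. 230.]]
[[300.  219.2]
 [334.5 229.7]]
step2 [572.19514712   4.85891583] 28.193805050584622 121.48103857824373
rel cm [-0.04  0.06 19.1 ] turn -1.1 | now 15.2 [572.3   4.1 201. ] [ 180.    -0.  -149.6] w 85.6 F [ 0.3  0.1 -0.6] j7 1.24
```

View pics/w9.png

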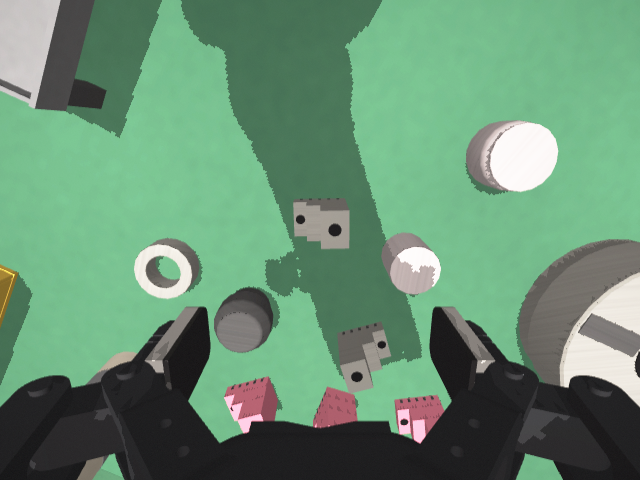

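Step2 is at (320,222), a steel jaw with its tower to the right. The tin is at (412,265), so I'll descend with the fingers partly closed. The pink jaws at the bottom are well clear.

>>> play_rows([
  [0,0,4,-1,0.28],
  [0,0,8,-1,0.28],
  [0,0,12,-1,0.28],
  [0,0,16,-1,0.28],
  [0,0,18,-1,0.28],
  [0,0,18.7,-1,0.28],
  [0,0,18.7,-1,0.28],
  [0,0,18.7,-1,0.28],
])

```text
clock: 16.0
eef_pos: [573.3, 4.7, 15.6]
tool_rot: [-3.141, 0.002, -2.593]
force: [-0.2, -0.1, 0.7]
width: 61.5
```

>>> play_rows([
  [0,0,0.5,0,0.28],
  [0,0,0.5,0,0.28],
  [0,0,0.5,0,1],
  [0,0,0.5,0,1],
  [0,0,0.5,0,1],
  [0,0,0.5,0,1],
])

```text
clock: 16.6
eef_pos: [572.8, 4.4, 10.3]
tool_rot: [-3.141, 0.001, -2.593]
force: [-0.8, -0.6, 5.6]
width: 43.9
```

>>> play_rows([
  [0,0,-2,0,1],
  [0,0,-6,0,1],
  [0,0,-10,0,1],
  [0,0,-14,0,1],
  [0,0,-14.5,0,1],
  [0,0,-14.5,0,1],
])

```text
clock: 17.2
eef_pos: [572.7, 3.8, 154.9]
tool_rot: [-3.14, 0.001, -2.594]
force: [0.0, -0.5, -3.6]
width: 43.5
```

```bash
python3 - <<'E'
from h import *
st,d=shot('w10'); c=cam(d,st)
h=holes(d['img'],[px(c,st['eef_pos']+R.from_euler('xyz',st['tool_rot']).apply(p)) for p in [(0,-16.75,-6),(0,11.5,-44)]],20);print(np.round(h,1))
W=R.from_euler('xyz',st['tool_rot']).as_matrix()
for q,tz in zip(h,(-5.7,-43.7)):
    T=np.array(d['tool_from_camera']);r=T[:3,:3]@[(q[0]-c[1])/c[0],(q[1]-c[2])/c[0],1];print((T[:3,3]+r*(tz-T[2,3])/r[2]).round(2))
rel(543.8,-292.4,155,95.2)
E
```

```text
[[274.  331.6]
 [356.8 403.5]]
[  0.25 -16.39  -5.7 ]
[ -0.31  10.97 -43.7 ]
rel cm [ 17.79 -23.79  -0.12] turn 116.2 | now 17.25 [571.8   3.3 153.4] [-1.800e+02 -1.000e-01 -1.486e+02] w 43.5 F [-0.3  0.1 -3.8] j7 1.21
```

>>> play_rows([
  [1.8,-2.4,0,8,1],
  [3.6,-4.8,0,16,1],
  [5.4,-7.2,0,24,1],
  [7.2,-9.6,0,32,1],
  [9,-12,0,40,1],
  [10.8,-14.4,0,48,1],
  [12.6,-16.8,0,56,1],
  [14.4,-19.2,0,64,1],
])

```text
clock: 18.05
eef_pos: [547.6, -236.0, 151.6]
tool_rot: [-3.14, -0.004, 2.567]
force: [0.4, 0.1, -3.2]
width: 43.2
```

```bash
python3 - <<'E'
from h import *
rel(543.8,-292.1,155,95.2)
E
```

```text
rel cm [-2.72 -4.91 -0.34] turn 51.9 | now 18.05 [ 547.6 -236.   151.6] [-179.9   -0.3  147.1] w 43.2 F [ 0.4  0.1 -3.2] j7 0.66
```

>>> play_rows([
  [-0.5,-1,-0.2,8,1],
  [-1,-2,-0.3,16,1],
  [-1.6,-3,-0.3,24,1],
  [-2.2,-4,-0.3,32,1],
  [-2.7,-4.9,-0.3,40,1],
  [-2.7,-4.9,-0.3,48,1],
  [-2.7,-4.9,-0.3,52,1],
  [-2.7,-4.9,-0.3,52,1],
])

```text
clock: 18.85
eef_pos: [544.4, -290.3, 154.9]
tool_rot: [-3.137, -0.001, 1.665]
force: [-0.7, -0.5, -3.0]
width: 43.7
```

>>> play_rows([
  [0,0,0,0,1],
  [0,0,0,0,1],
])

```text
clock: 19.05
eef_pos: [545.4, -290.3, 156.2]
tool_rot: [-3.14, -0.001, 1.667]
force: [-0.3, 0.3, -3.2]
width: 43.6
```

```bash
python3 - <<'E'
from h import *
rel(543.8,-292.1,76,95.2)
E
```

```text
rel cm [-0.17 -0.17  8.02] turn 0.3 | now 19.05 [ 545.4 -290.3  156.2] [-1.799e+02 -1.000e-01  9.550e+01] w 43.6 F [-0.3  0.3 -3.2] j7 0.01
```

>>> play_rows([
  [-0.1,-0.1,0,0.3,1],
  [-0.1,-0.1,2.5,0.3,1],
  [-0.1,-0.1,5,0.3,1],
  [-0.1,-0.1,7,0.3,1],
  [-0.1,-0.1,7.6,0.3,1],
  [-0.1,-0.1,7.6,0.3,1],
  [-0.1,-0.1,7.6,0.3,1],
  [-0.1,-0.1,7.6,0.3,1],
])

```text
clock: 19.85
eef_pos: [546.0, -291.9, 82.6]
tool_rot: [3.139, 0.001, 1.66]
force: [-0.8, 0.8, -3.4]
width: 43.7
```

```bash
python3 - <<'E'
from h import *
rel(543.8,-292.1,71,95.2)
E
```

```text
rel cm [-0.   -0.23  1.16] turn -0.1 | now 19.85 [ 546.  -291.9   82.6] [1.799e+02 1.000e-01 9.510e+01] w 43.7 F [-0.8  0.8 -3.4] j7 -0.07
```

>>> play_rows([
  [0,-0.1,0.6,0,1],
  [0,-0.1,0.9,0,1],
  [0,-0.1,0.9,0,1],
  [0,-0.1,0.9,0,1],
])

```text
clock: 20.25
eef_pos: [544.1, -291.7, 72.2]
tool_rot: [-3.141, -0.0, 1.66]
force: [-0.4, -0.2, -3.6]
width: 43.7
```

>>> play_rows([
  [0,0,0.1,0,1],
  [0,0,0.1,0,1],
  [0,0,0.2,0,1],
  [0,0,0.2,0,1],
])

```text
clock: 20.65
eef_pos: [544.3, -291.7, 70.5]
tool_rot: [3.141, 0.0, 1.66]
force: [0.9, 1.3, -2.8]
width: 43.8
```

>>> play_rows([
  [0,0,0.1,0,1],
  [0,0,0.1,0,1],
])

```text
clock: 20.85
eef_pos: [544.3, -291.7, 70.4]
tool_rot: [3.141, 0.001, 1.66]
force: [-1.7, -0.0, 4.4]
width: 43.9
```

Contact. Release.

>>> play_rows([
  [0,0,0,0,0.38],
  [0,0,0,0,0.38],
  [0,0,0,0,0.38],
  [0,0,0,0,0.38],
  [0,0,-1.5,0,0.38],
  [0,0,-5,0,0.38],
  [0,0,-9,0,0.2],
  [0,0,-13,0,0],
])

```text
clock: 21.65
eef_pos: [544.1, -291.3, 201.6]
tool_rot: [3.141, -0.0, 1.661]
force: [0.4, -0.5, -0.7]
width: 79.4
```

>>> play_rows([
  [0,0,0,0,0],
  [0,0,0,0,0],
  [0,0,0,0,0],
])

```text
clock: 21.95
eef_pos: [543.3, -291.7, 198.9]
tool_rot: [-3.14, -0.0, 1.66]
force: [-1.3, 0.4, -0.3]
width: 85.4
```

```bash
python3 - <<'E'
from h import *
st,d=shot('w11'); c=cam(d,st)
u=np.array([np.cos(.0908),np.sin(.0908)])
G=[];Z=[]
for m in [(546.7,-324.4),(543.8,-291.7)]:
    G+= [(*(m-16.75*u),76),(*(m+11.5*u),114)]; Z+=[76,114]
g=[px(c,p) for p in G];print(np.round(g))
h=holes(d['img'],g,12);print(np.round(h,1))
P=[w(c,*q,z) for q,z in zip(h,Z)]
for a,b in((0,1),(2,3)):
    v,n,y=pose(P[a],P[b]); print(P[b][:2]-11.5*v/n,n,y)
cv2.imwrite('pics/w11c.png',d['img'][150:480,150:500,::-1])
m=np.array([668.,99.])-11.5*np.array([np.cos(np.radians(-42)),np.sin(np.radians(-42))]);print(m)
rel(m[0],m[1],200,48)
E
```

```text
[[297. 283.]
 [338. 307.]
 [296. 240.]
 [339. 257.]]
[[297.4 283.2]
 [338.7 306.5]
 [297.1 238. ]
 [340.3 254.8]]
[ 546.91793393 -324.37055735] 28.2080338466643 5.41389171096151
[ 544.32417588 -290.22718213] 28.29495804170031 5.731552295039504
[659.45383451 106.69500197]
rel cm [38.63 15.14 -0.16] turn 47.1 | now 22.0 [ 543.2 -291.6  198.3] [-1.799e+02 -1.000e-01  9.510e+01] w 85.2 F [ 1.4 -0.1 -0.1] j7 0.04
```

View pics/w11c.png

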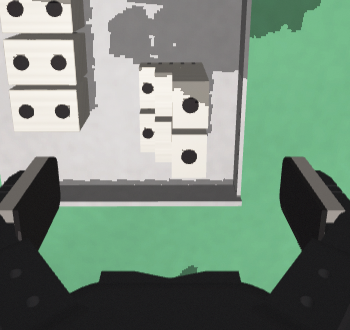

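Step gap is about 4 mm, in line within 0.5 mm and facing the right way. Now step1.

>>> play_rows([
  [4.5,1.8,0,6,0],
  [9,3.6,0,12,0],
  [13.5,5.3,0,18,0],
  [18,7.1,0,24,0],
  [22.5,8.9,0,30,0],
  [27,10.6,0,36,0],
  [31.5,12.4,0,42,0],
  [36,14.1,0,47,0],
])

```text
clock: 22.8
eef_pos: [652.0, 81.3, 197.9]
tool_rot: [-3.14, 0.002, 0.836]
force: [0.9, -0.1, 0.4]
width: 85.8
```

```bash
python3 - <<'E'
from h import *
rel(659.5,106.7,200,48)
E
```

```text
rel cm [ 2.39 -1.15 -0.21] turn -0.1 | now 22.8 [652.   81.3 197.9] [-1.799e+02  1.000e-01  4.790e+01] w 85.8 F [ 0.9 -0.1  0.4] j7 -1.22
```

>>> play_rows([
  [2.4,-1.1,0,0,0],
  [2.4,-1.1,0,0,0],
  [2.4,-1.1,0,0,0],
  [2.4,-1.1,0,0,0],
])

```text
clock: 23.2
eef_pos: [659.7, 102.4, 198.3]
tool_rot: [-3.141, 0.003, 0.838]
force: [0.3, -0.6, -0.4]
width: 85.6
```

```bash
python3 - <<'E'
from h import *
st,d=shot('w12'); c=cam(d,st)
g=[px(c,p) for p in [(648,117,16),(669,99,54)]];print(np.round(g))
h=holes(d['img'],g,14);print(np.round(h,1))
a,b=[w(c,*q,z) for q,z in zip(h,(16,54))];v,n,y=pose(a,b);m=b[:2]-11.5*v/n;print('step1',m,n,y)
rel(m[0],m[1],15,y+90)
t=pickle.load(open('pics/top0.pkl','rb'));ct=cam(t)
Wt=R.from_euler('xyz',st['tool_rot']).as_matrix()
for p in [(256,174),(218,196),(322,201),(274,262)]:
    q=w(ct,*p,50)+[1,2,0]; print(p,q.round(),(Wt.T@(q-[m[0],m[1],0])).round())
E
```

```text
[[298. 216.]
 [332. 226.]]
[[297.3 215.4]
 [332.3 227.1]]
step1 [660.30180778 106.40170539] 28.490410110127783 -42.93660891215739
rel cm [ 0.38 -0.26 18.36] turn 0.9 | now 23.25 [659.9 102.2 198.6] [1.8e+02 1.0e-01 4.8e+01] w 85.4 F [-0.2 -0.3 -0.2] j7 -1.24
(256, 174) [737. 120.  50.] [ 62.  48. -50.]
(218, 196) [696. 196.  50.] [ 90. -33. -50.]
(322, 201) [680.  -8.  50.] [-72.  91. -50.]
(274, 262) [563.  88.  50.] [-78. -60. -50.]
```

>>> play_rows([
  [0.3,-0.2,0,1,0.28],
  [0.3,-0.2,4,1,0.28],
  [0.3,-0.2,8,1,0.28],
  [0.3,-0.2,12,1,0.28],
  [0.3,-0.2,16,1,0.28],
  [0.3,-0.2,18,1,0.28],
  [0.3,-0.2,18.3,1,0.28],
  [0.3,-0.2,18.3,1,0.28],
])

```text
clock: 24.05
eef_pos: [660.8, 107.8, 16.3]
tool_rot: [-3.141, 0.0, 0.821]
force: [0.5, 0.1, 0.5]
width: 61.3
```

```bash
python3 - <<'E'
from h import *
rel(660.3,106.4,10,47.1)
E
```

```text
rel cm [-0.14  0.05  0.63] turn -0.0 | now 24.05 [660.8 107.8  16.3] [-180.     0.    47.1] w 61.3 F [0.5 0.1 0.5] j7 -1.36
```

>>> play_rows([
  [-0.1,0,0.6,0,0.28],
  [-0.1,0,0.6,0,0.28],
  [-0.1,0,0.6,0,1],
  [-0.1,0,0.6,0,1],
  [-0.1,0,0.6,0,1],
  [-0.1,0,0.6,0,1],
])

```text
clock: 24.65
eef_pos: [661.1, 107.3, 11.9]
tool_rot: [3.14, -0.001, 0.822]
force: [-0.4, -1.3, 5.8]
width: 43.6
```

>>> play_rows([
  [0,0,-2,0,1],
  [0,0,-6,0,1],
  [0,0,-10,0,1],
  [0,0,-14,0,1],
  [0,0,-14.5,0,1],
  [0,0,-14.5,0,1],
])

```text
clock: 25.25
eef_pos: [660.5, 107.5, 156.5]
tool_rot: [3.14, -0.002, 0.822]
force: [0.0, 0.2, -3.9]
width: 43.7
```

```bash
python3 - <<'E'
from h import *
st,d=shot('w13'); c=cam(d,st)
h=holes(d['img'],[(274,331),(357,403)],20);print(np.round(h,1))
for q,tz in zip(h,(-5.7,-43.7)):
    T=np.array(d['tool_from_camera']);r=T[:3,:3]@[(q[0]-c[1])/c[0],(q[1]-c[2])/c[0],1];print((T[:3,3]+r*(tz-T[2,3])/r[2]).round(2))
rel(541.0,-258.7,155,95.2)
E
```

```text
[[274.7 334.9]
 [357.9 410.9]]
[  0.05 -17.2   -5.7 ]
[ -1.56  10.31 -43.7 ]
rel cm [-34.84  16.22   0.  ] turn -48.1 | now 25.3 [659.2 107.  154.6] [-1.80e+02  1.00e-01  4.71e+01] w 43.6 F [-0.8  0.3 -3.6] j7 -1.29
```

>>> play_rows([
  [-4.5,2.1,0,-6,1],
  [-9,4.2,0,-12,1],
  [-13.5,6.3,0,-18,1],
  [-18,8.4,0,-24,1],
  [-22.5,10.5,0,-30,1],
  [-27,12.6,0,-36,1],
  [-31.5,14.7,0,-42,1],
  [-34.8,16.2,0,-48,1],
])

```text
clock: 26.1
eef_pos: [538.3, -261.6, 152.4]
tool_rot: [-3.136, -0.001, 1.661]
force: [1.2, 0.0, -4.1]
width: 43.6
```

>>> play_rows([
  [0,0,0,0,1],
  [0,0,0,0,1],
  [0,0,0,0,1],
])

```text
clock: 26.4
eef_pos: [541.6, -256.0, 154.0]
tool_rot: [-3.14, -0.003, 1.661]
force: [-0.4, 0.6, -2.5]
width: 43.5
```

```bash
python3 - <<'E'
from h import *
rel(541,-258.0,80,95.2)
E
```

```text
rel cm [-0.21 -0.06  7.4 ] turn -0.0 | now 26.4 [ 541.6 -256.   154. ] [-1.799e+02 -1.000e-01  9.520e+01] w 43.5 F [-0.4  0.6 -2.5] j7 -0.08
```

>>> play_rows([
  [-0.1,0,0,0,1],
  [-0.1,0,2.5,0,1],
  [-0.1,0,5,0,1],
  [-0.1,0,6.5,0,1],
  [-0.1,0,7.2,0,1],
  [-0.1,0,7.2,0,1],
  [-0.1,0,7.2,0,1],
  [-0.1,0,7.2,0,1],
])

```text
clock: 27.2
eef_pos: [543.0, -258.8, 84.4]
tool_rot: [3.14, 0.001, 1.66]
force: [0.1, -0.5, -2.5]
width: 43.4
```

>>> play_rows([
  [0,0,0,0,1],
  [0,0,0,0,1],
  [0,0,0,0,1],
])

```text
clock: 27.5
eef_pos: [542.2, -258.9, 83.7]
tool_rot: [3.141, 0.0, 1.66]
force: [-0.1, 0.3, -3.1]
width: 44.0
```

```bash
python3 - <<'E'
from h import *
rel(541,-258.0,71.9,95.2)
E
```

```text
rel cm [ 0.1  -0.11  1.18] turn -0.1 | now 27.5 [ 542.2 -258.9   83.7] [180.    0.   95.1] w 44.0 F [-0.1  0.3 -3.1] j7 -0.15
```

>>> play_rows([
  [0.1,-0.1,0.5,0,1],
  [0.1,-0.1,1,0,1],
  [0.1,-0.1,1,0,1],
  [0.1,-0.1,1.1,0,1],
  [0.1,-0.1,1.1,0,1],
])

```text
clock: 28.0
eef_pos: [541.0, -257.8, 72.2]
tool_rot: [-3.142, -0.0, 1.66]
force: [-0.2, -0.1, -3.4]
width: 43.8
```

>>> play_rows([
  [0,0,0.1,0,1],
  [0,0,0.1,0,1],
])

```text
clock: 28.2
eef_pos: [541.2, -257.8, 71.9]
tool_rot: [3.141, 0.0, 1.66]
force: [-1.3, 0.3, 2.5]
width: 43.3
```

Contact. Pressing very slightly to settle it, then releasing.

>>> play_rows([
  [0,0,0.05,0,1],
  [0,0,0.05,0,0.38],
  [0,0,0.05,0,0.38],
  [0,0,0.05,0,0.38],
  [0,0,0,0,0.38],
  [0,0,-1.5,0,0.38],
  [0,0,-5,0,0.38],
  [0,0,-9,0,0.2],
])

```text
clock: 29.0
eef_pos: [540.3, -257.4, 162.3]
tool_rot: [-3.14, -0.001, 1.661]
force: [-0.1, -1.1, 1.3]
width: 65.8
```

>>> play_rows([
  [0,0,-4,0,0],
  [0,0,-5,0,0],
  [0,0,-5,0,0],
  [0,0,-5,0,0],
  [0,0,-5,0,0],
])

```text
clock: 29.5
eef_pos: [539.8, -257.8, 209.8]
tool_rot: [-3.139, -0.001, 1.66]
force: [0.4, -0.2, 0.6]
width: 85.0
```

```bash
python3 - <<'E'
from h import *
st,d=shot('w14'); c=cam(d,st)
print(st['eef_pos'])
u=np.array([np.cos(.0908),np.sin(.0908)])
G=[];Z=[]
for m in [(546.9,-324.4),(544.3,-290.2),(541,-258.5)]:
    G+= [(*(m-16.75*u),76),(*(m+11.5*u),114)]; Z+=[76,114]
h=holes(d['img'],[px(c,p) for p in G],11);print(np.round(h,1))
P=[w(c,*q,z) for q,z in zip(h,Z)]
for a,b in((0,1),(2,3),(4,5)):
    v,n,y=pose(P[a],P[b]); print(P[b][:2]-11.5*v/n,n,y)
h=holes(d['img'],[px(c,p) for p in [(449,-310,94),(473,-307,94),(446,-277,94),(470,-275,94),(443.5,-243.3,94),(467.5,-241,94)]],9)
P=[w(c,*q,94) for q in h]
for a,b in((0,1),(2,3),(4,5)): print((P[a]+P[b])/2,pose(P[a],P[b])[1:])
cv2.imwrite('pics/w14c.png',cv2.resize(d['img'][130:430,130:530,::-1],None,fx=2,fy=2,interpolation=cv2.INTER_CUBIC))
E
```

```text
[ 539.83711992 -257.76957852  209.7625788 ]
[[299.8 318.4]
 [337.8 345. ]
 [299.4 277.6]
 [339.2 299.2]
 [298.8 237.1]
 [340.  253.4]]
[ 546.82944254 -324.38616563] 28.013681705685116 5.24928859167154
[ 544.18427176 -290.31285557] 28.222407136673937 5.275097360403989
[ 541.38922904 -258.67098573] 28.235247460564143 5.130221426789058
[ 461.11518946 -308.67145958   94.        ] (np.float64(24.015637069930754), np.float64(4.89575676120815))
[ 458.44059945 -275.93846231   94.        ] (np.float64(23.96989750492629), np.float64(5.18299010054474))
[ 455.6235908  -242.32693139   94.        ] (np.float64(23.98133401790359), np.float64(5.252092650913758))
```

View pics/w14c.png

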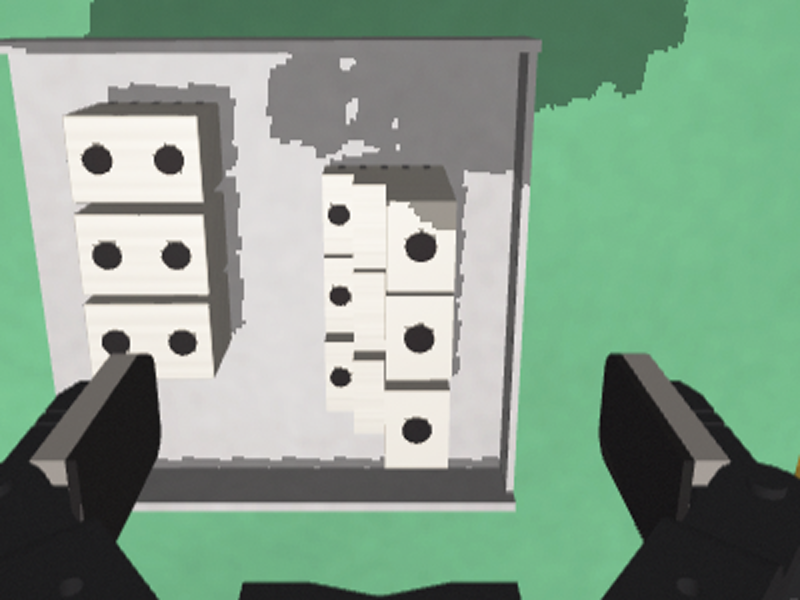

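The picture shows two straight rows of three, upright and square, with all the steps facing the front. I'll run a quick numeric check of the bystanders against the first top picture, then hand in.

```bash
python3 - <<'E'
from h import *
a=cv2.imread('pics/top0.png'); b=viewer.get_image('top')['img'][:,:,::-1]
for n,(u,v) in dict(collet=(322,201),nut=(363,201),stub=(274,262),tin=(266,321),pinkA=(218,196),pinkB=(256,174),pinkC=(296,159)).items():
    t=a[v-14:v+14,u-14:u+14]; s=np.ascontiguousarray(b[v-20:v+20,u-20:u+20])
    r=cv2.matchTemplate(s,np.ascontiguousarray(t),cv2.TM_CCOEFF_NORMED); k=np.unravel_index(r.argmax(),r.shape); print(n,r.max().round(3),np.array(k)-6)
print(order.finish_job())
E
```

```text
collet 0.997 [0 0]
nut 0.991 [0 0]
stub 0.999 [0 0]
tin 0.999 [0 0]
pinkA 0.999 [0 0]
pinkB 0.999 [0 0]
pinkC 0.999 [0 0]
the job is handed in; nothing more can be done
None
```

I placed the two loose plain jaws in the front row and the two loose steel stepped jaws in the back row. I handed the job in at about 29.6 s.

- **Rows:** The last wrist measurement shows both rows straight, each jaw square to the shelf within about 0.3° and the front faces in line within about 0.5 mm. All the steps face the front.
- **Gaps:** They measure about 2.8 and 3.8 mm in the plain row, and about 4.2 and 1.8 mm in the stepped row.
- **First jaws:** Their measured positions did not change beyond measuring noise (about 0.2 mm).
- **Bystanders:** The collet chuck, nut, stub, tin and the three pink look-alikes show zero pixel shift in the top view.
- **Disagreements:** The top and wrist cameras differed by a steady 2–3 mm, so I placed the jaws from wrist-camera measurements only. Step1 looked tilted by about 2° while held; the wrist picture taken after release shows it upright and square.

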